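# Tension the torsion gauge to its index

### The job

Turn the tension knob of the torsion gauge (the tall bar-shaped one, not the small round zero knob) clockwise until the tip of the sprung beam stands opposite the index rider on the scale, then let go. Set it with the knob alone: do not push the beam, and leave the rider and the zero knob as they are.

Things in the scene. Friction and masses are not known exactly. Their poses are not given: they have to be found in the camera images.
- tension_knob: Tall black bar knob on the far, grey housing of the gauge (fixed, 210 x 200 mm). Origin: on its axis at the housing top, 52 mm over the worktop; z up. Upright bar 46 mm long (body x), 14 mm thick (y: pinch here), 6 to 46 mm above the origin, on a 34 mm foot 7 mm high. Turns about z; clockwise from above tightens, 0.1 Nm, stays where left; at most 1.5 rad needed, stop 1.8 rad from slack.
- beam: Sprung steel beam: level strip 130 mm long, 9 mm wide, 33 mm above the worktop, sweeping over the scale on the robot's side. Origin: its pivot in the housing; x points along the beam from pivot to tip, z up. 1 rad of tension knob turns it 0.5 rad in the same sense (clockwise from above): the tip moves 65 mm per rad of knob, to the robot's left.
- beam_tip (a point): The free end of the beam, on its centre line, 130 mm from the pivot, 33 mm above the worktop. (A tall fixed burette stand rises to the left of the gauge, its rod about 0.49 m ahead of the robot and 0.31 m to its left: keep the arm on the near side of it.)
- index_mark (a point): Where the beam's tip shall come: in front of the index rider's tooth, 130 mm from the pivot, 33 mm above the worktop. The rider is a steel block (18 x 20 x 20 mm) with a thumbscrew on top, at the scale's outer edge just beyond the tip's path, left of the beam at the start; its 3 mm tooth points at the pivot. It slides along the scale if knocked.
- zero_knob (a joint): Small round fluted black knob (26 mm diameter, 14 mm high) on the same housing, 123 mm to the left of the tension knob; its angle in rad, 0 at the start. Not to be turned.

How it is judged:
By the outcome, as a careful person would: the job done as asked, in the order asked, and still so for the second after the job is handed in, with the robot touching nothing.
It also fails if it takes over 35 s, if anything falls off the work surface, if the arm or the gripper's body presses on something with over 40 N, if the wrist force passes 120 N, or if a joint passes its speed limit or range.

### The arm

A 7-joint arm with a two-finger parallel gripper is mounted at the origin on a cart in front of the work surface, level with it; the furniture and walls round the work are solid. World frame = base frame: x ahead of the robot, y to its left, z up, the work surface at z = 0. Lengths are in m, angles in rad, forces in N, time in s.
With the tool pointing down it reaches from about 0.425 to 0.925 m from the base axis. Payload 6.8 kg.
Tool frame: the origin (TCP) lies on the centre line of the jaws, within the pads' length; the fingertips stand 25 mm ahead of it and the grasp point (between the pads) lies 6 mm ahead of it; z points along the fingers, y is the line along which they close (so a half turn about z gives the same grasp; the last joint's range is limited). The gripper opens to 85 mm and grips with 20 to 120 N. Pads are 22 mm wide; open, the fingers measure 114 mm over their backs; the gripper's body (76 mm by 85 mm) begins 54 mm behind the grasp point. The pads swing forward as they close: fully open they stand 13 mm farther back than shut.
Start: joints at [1.134, 0.477, 0.022, 1.555, -0.011, 1.109, -0.083], TCP at [0.218, -0.639, 0.256] pointing down, gripper open.
Joint ranges: [-2.96, 2.96], [-0.34, 2.1], [-1.41, 1.46], [0.24, 2.44], [-1.37, 4.51], [0.17, 1.92], [-2.96, 2.96]. Speed limits (rad/s): [2.39, 2.39, 3.14, 3.14, 3.14, 3.14, 3.14].

### API

Orientations are given as a rotation vector (axis times angle).
In Python, from bench import telemetry, grab_frame, job gives the robot as it stands.
- The arm moves only by the tool apply_moves, never from a script. Its argument "rows" is a list of rows, each a list of 2 entries, a list of its own where there are three numbers: the shift along the tool's x, y, z each as a share of 250 mm, from -1 to 1, then the turn, a rotation vector about the tool's x, y, z each as a share of pi rad, from -1 to 1. A call has 1 to 10 rows; each row is the pose to reach, as a shift and turn from the pose commanded when the call began, along the tool's axes at that moment, turning the shorter way round; what a row does not reach only later rows make up. A row lasts 1/8 s, in which the tool goes at most 62.5 mm and 10.7 degrees, less where a joint would pass 70% of its speed; a pose out of reach is approached as far as the arm can. A call with a number of a shift or a turn outside -1 to 1 is refused whole. A call with a gripper value outside its range is refused whole. "jaw" is the gripper's target within -1 to 1 (fully open at 1, half-way at 0, shut at -1), set as the call begins (left out, the last holds). The fingers move at their own pace and stop on an object; "newtons" is the grip in N (left out, the last holds). Time passes only in rows, so rows that repeat a pose let the fingers close. It gives the time, the measured TCP pose, the force, the opening and the grip force at its end, in the units of the state.
- telemetry.get_obs(): the state, without advancing time (a new reading comes with each control period).
- grab_frame(name): name is "side" or "top"; returns a dict with "frame" (384x512x3 uint8, red, green, blue), "vertical_fov" (degrees; the focal length in pixels is half the picture's height over the tangent of half this angle, whatever the lens; pixels are square), "cx", "cy" (the principal point, pixels), "k1" (the pictures are not rectified: a ray, as slopes to the right and down, at radius r is drawn at 1 + k1 r^2 times it, then the intrinsics apply), "origin" and "attitude" of the camera in the world. Camera axes: x right, y up, looking along -z (the intrinsics and any distortion apply to the point x, -y, -z); pixel columns grow to the right and rows downward; lengths in m; the calibration is good to about 2 mm. A picture is of the moment at which its call begins. There is no depth.
- job.hand_in(): hands the job in; it is judged then, once.
The state is a dict: "clock": time; "joints": joint angles; "qvel": joint speeds; "tau": joint torques, N m; "tcp_pos": TCP position; "orientation": TCP orientation; "contact_force": force on the tool from outside, world axes, zero at the start; "moment": the same for the moment, N m; "grip_width": finger opening in m; "gripper_force": force on a finger pad.
Only numpy, scipy, OpenCV 4.12 (cv2) and the standard library are available. Lean on these libraries where they do the work, as an engineer would, in place of code of your own. Each camera call takes 0.05 s, during which the arm holds its last target. There are 200 camera calls.

## Working session

There is one attempt and no reset: what is moved stays moved. The work goes in short steps, Python scripts to look and compute and a tool call to move; the robot and the scene stay as the last step left them, time stands still between calls to the robot, and variables do not carry over. Pictures are saved under pics/ and viewed, at most 10 in all, crops included, and the job is handed in when it is done.

Besides the shell and the picture viewer there is one more tool, called after ">>>" as a command line: name --argument value ..., lists and objects as JSON in quotes. apply_moves: Moves the arm, as the interface text tells. Its arguments: {"type":"object","properties":{"rows":{"type":"array"},"jaw":{"type":"number"},"newtons":{"type":"number"}},"required":["rows"]}

```bash
mkdir -p pics
cat > h.py <<'E'
import numpy as np, cv2
from bench import telemetry, grab_frame, job
from scipy.spatial.transform import Rotation as R
def att(a):
    a=np.array(a,float)
    return a if a.shape==(3,3) else (R.from_rotvec(a).as_matrix() if a.size==3 else R.from_quat(a).as_matrix())
def ray(f,u,v):
    h=f["frame"].shape[0]; F=h/2/np.tan(np.radians(f["vertical_fov"])/2)
    d=np.array([(u-f["cx"])/F,(v-f["cy"])/F]); s=d.copy()
    for _ in range(30): s=d/(1+f["k1"]*(s@s))
    return np.array(f["origin"]),att(f["attitude"])@np.array([s[0],-s[1],-1])
def onz(f,u,v,z):
    o,d=ray(f,u,v); return o+d*(z-o[2])/d[2]
def px(f,p):
    h=f["frame"].shape[0]; F=h/2/np.tan(np.radians(f["vertical_fov"])/2)
    c=att(f["attitude"]).T@(np.array(p)-f["origin"]); s=np.array([c[0],-c[1]])/-c[2]
    s=s*(1+f["k1"]*(s@s)); return s*F+[f["cx"],f["cy"]]
E
python3 - <<'E'
from h import *
for n in("top","side"):
    f=grab_frame(n); print({k:v for k,v in f.items() if k!="frame"})
    cv2.imwrite(f"pics/{n}0.png",f["frame"][:,:,::-1]); np.save(n+"0.npy",f,allow_pickle=True)
print(telemetry.get_obs())
E
```

```text
{'vertical_fov': 48.2663111317557, 'cx': 256.28562312190377, 'cy': 186.78343314406794, 'k1': -0.05020206253144392, 'origin': array([ 0.39984681, -0.08445585,  0.93162876]), 'attitude': array([ 0.10513023, -0.12402885, -1.54284272])}
{'vertical_fov': 51.98402793560733, 'cx': 258.68199518146855, 'cy': 183.30647775814944, 'k1': -0.10343942046427657, 'origin': array([0.13040274, 0.5852208 , 0.44565216]), 'attitude': array([ 0.36905331, -1.43610647, -2.23113912])}
{'clock': 0.1, 'joints': array([ 1.13392691,  0.47772985,  0.02237061,  1.55635477, -0.01151161,
        1.10932352, -0.0830703 ]), 'qvel': array([ 3.82800425e-04, -1.83074973e-03, -2.00046141e-04, -2.27150443e-03,
       -9.22383450e-04,  8.80262896e-04,  3.53661102e-06]), 'tau': array([ 3.90591624e-03, -5.97758424e+01,  1.61310352e+00, -2.81954116e+01,
        1.27829664e-02,  5.01861039e-03, -4.96577840e-06]), 'tcp_pos': array([ 0.21775925, -0.63837938,  0.25541421]), 'orientation': array([-3.09761954e+00, -5.13869345e-01,  6.27067525e-04]), 'contact_force': array([ 0.08756427,  0.50416269, -0.46080319]), 'moment': array([-0.03270636,  0.00239544, -0.03520002]), 'gripper_force': 0.0, 'grip_width': 0.08555959568860311}
```

View pics/top0.png

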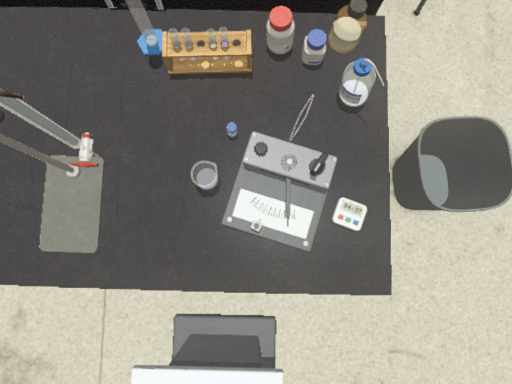

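View pics/side0.png

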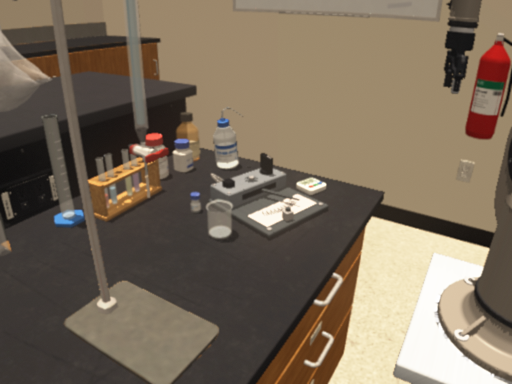

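The top view shows the gauge: tension knob about (318,164), zero knob (261,149), beam from about (289,163) to (288,226), rider (257,226). I'll enlarge that area.

Run:
```python
from h import *
f=np.load("top0.npy",allow_pickle=True).item()
c=f["frame"][125:255,215:345,::-1]; cv2.imwrite("pics/c0.png",cv2.resize(c,None,fx=4.6,fy=4.6,interpolation=cv2.INTER_CUBIC))
for n,u,v,z in[("knobtop",318,162,.098),("foot",317,168,.055),("zero",261,149,.066),("pivot",289,162,.052),("tip",288.5,225,.033),("rider",257,225,.02)]: print(n,onz(f,u,v,z).round(4))
```

```text
knobtop [ 0.5759 -0.2146  0.098 ]
foot [ 0.5722 -0.2193  0.055 ]
zero [ 0.6069 -0.1013  0.066 ]
pivot [ 0.584  -0.1608  0.052 ]
tip [ 0.4533 -0.1632  0.033 ]
rider [ 0.4524 -0.0973  0.02  ]
```

View pics/c0.png

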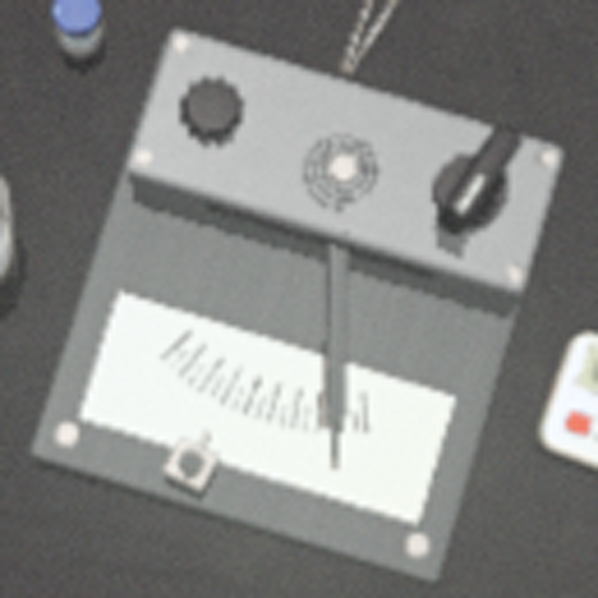

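```bash
cat > m.py <<'E'
from h import *
f=np.load("top0.npy",allow_pickle=True).item()
P=lambda x,y,z: onz(f,215+x/4.6,125+y/4.6,z)
zk=P(212,108,.066); foot=P(470,193,.059); b1=P(508,140,.098); b2=P(458,218,.098)
scr=[P(181,43,.052),P(549,157,.052),P(515,272,.052),P(142,157,.052)]
pv=P(343,167,.054); tip=P(336,467,.033); tooth=P(207,436,.03)
bm=P(340,255,.033)
rid=P(191,463,.025)
for n in "zk foot b1 b2 pv tip tooth rid bm".split(): print(n,globals()[n].round(4))
print("screws",np.round(scr,4))
print("bar c",(b1+b2)/2,"len",np.linalg.norm(b1-b2),"ang",np.degrees(np.arctan2(*(b1-b2)[1::-1])))
print("zk-foot",np.linalg.norm((zk-foot)[:2]),"zk-bar",np.linalg.norm((zk-(b1+b2)/2)[:2]),"beam",np.linalg.norm((tip-pv)[:2]))
a=lambda p,q:np.degrees(np.arctan2(*(q-p)[1::-1]))
print("beam",a(pv,tip),a(bm,tip),"tooth",a(pv,tooth),"rider",a(pv,rid),"r tooth",np.linalg.norm((tooth-pv)[:2]))
g=np.load("side0.npy",allow_pickle=True).item()
for p in(b1,b2,(b1+b2)/2,pv,tip,tooth): print(px(g,p).round(1))
c=g["frame"][140:245,190:345,::-1]; cv2.imwrite("pics/s0.png",cv2.resize(c,None,fx=5,fy=5,interpolation=cv2.INTER_CUBIC))
E
python3 m.py
```

```text
zk [ 0.608  -0.1014  0.066 ]
foot [ 0.5736 -0.219   0.059 ]
b1 [ 0.5897 -0.2295  0.098 ]
b2 [ 0.5547 -0.2078  0.098 ]
pv [ 0.5851 -0.1618  0.054 ]
tip [ 0.4501 -0.1623  0.033 ]
tooth [ 0.463  -0.1033  0.03  ]
rid [ 0.4508 -0.0963  0.025 ]
bm [ 0.5479 -0.1628  0.033 ]
screws [[ 0.6416 -0.0868  0.052 ]
 [ 0.5927 -0.2563  0.052 ]
 [ 0.5391 -0.2407  0.052 ]
 [ 0.5876 -0.0703  0.052 ]]
bar c [ 0.5722044  -0.21867756  0.098     ] len 0.041137112730242675 ang -31.766631509449105
zk-foot 0.12254605258664071 zk-bar 0.12261092492969244 beam 0.13495328422894265
beam -179.81764349134798 179.6820946947453 tooth 154.3681324446241 rider 153.990430099398 r tooth 0.13539459016727695
[264.5 153.1]
[272.5 158.5]
[268.4 155.7]
[251.8 178.5]
[301.6 200. ]
[284.8 210.1]
```

View pics/s0.png

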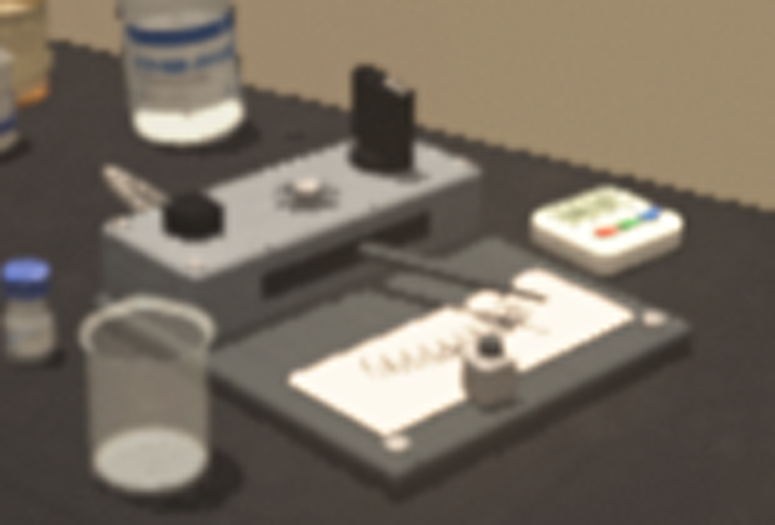

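Both views agree on the knob: axis about (0.573,-0.219), bar at -32°, top in the side view at (267,156) as predicted. The beam needs about 25.6° and the knob about 51° clockwise. I'll approach with the tool turned by +129° in total, so the wrist stays mid-range.

>>> apply_moves --rows '[[[0.94, -0.57, 0], [0, 0, -0.36]], [[0.94, -0.57, 0], [0, 0, -0.36]], [[0.94, -0.57, 0], [0, 0, -0.36]], [[0.94, -0.57, 0], [0, 0, -0.36]], [[0.94, -0.57, 0], [0, 0, -0.36]], [[0.94, -0.57, 0], [0, 0, -0.36]], [[0.94, -0.57, 0], [0, 0, -0.36]], [[0.94, -0.57, 0], [0, 0, -0.36]], [[0.94, -0.57, 0], [0, 0, -0.36]]]' --jaw 0.2

```text
clock: 1.23
tcp_pos: [0.3939, -0.4285, 0.2562]
orientation: [-2.344, -2.091, 0.0]
contact_force: [-0.1, -0.3, -0.8]
grip_width: 0.0511
gripper_force: 0.0
```

```bash
cat > go.py <<'E'
from h import *
def go(p,yaw):
    o=telemetry.get_obs(); T=R.from_rotvec(o["orientation"]); M=T.as_matrix()
    print("now",o["clock"],o["tcp_pos"].round(4),"yaw",np.degrees(np.arctan2(M[1,0],M[0,0])).round(2),"zaxis",M[:,2].round(4),"j",o["joints"].round(2),"F",o["contact_force"].round(1),o["moment"].round(2),"w",o["grip_width"])
    y=np.radians(yaw); G=np.array([[np.cos(y),np.sin(y),0],[np.sin(y),-np.cos(y),0],[0,0,-1]]).T
    print("shift",(M.T@(np.array(p)-o["tcp_pos"])/.25).round(4),"turn",((T.inv()*R.from_matrix(G)).as_rotvec()/np.pi).round(4))
E
python3 -c "
from go import *
go([.573,-.2188,.2],148.2)"
```

```text
now 1.225 [ 0.3939 -0.4285  0.2562] yaw 83.47 zaxis [-3.e-04  1.e-04 -1.e+00] j [ 0.95  0.34 -0.29  1.77  0.11  1.05  0.51] F [-0.1 -0.3 -0.8] [0.03 0.03 0.  ] w 0.05113805146305427
shift [0.9147 0.6162 0.2245] turn [-1.000e-04 -1.000e-04 -3.596e-01]
```

>>> apply_moves --rows '[[[0.915, 0.616, 0.22], [0, 0, -0.36]], [[0.915, 0.616, 0.22], [0, 0, -0.36]], [[0.915, 0.616, 0.22], [0, 0, -0.36]], [[0.915, 0.616, 0.22], [0, 0, -0.36]], [[0.915, 0.616, 0.22], [0, 0, -0.36]], [[0.915, 0.616, 0.22], [0, 0, -0.36]], [[0.915, 0.616, 0.22], [0, 0, -0.36]], [[0.915, 0.616, 0.22], [0, 0, -0.36]], [[0.915, 0.616, 0.22], [0, 0, -0.36]], [[0.915, 0.616, 0.22], [0, 0, -0.36]]]'

```text
clock: 2.48
tcp_pos: [0.5727, -0.2182, 0.2015]
orientation: [0.857, 3.022, -0.0]
contact_force: [-0.3, 0.7, 0.4]
grip_width: 0.0511
gripper_force: 0.0
```

```bash
python3 -c "
from go import *
go([.573,-.2188,.088],148.2)
f=grab_frame('side');cv2.imwrite('pics/s1.png',cv2.resize(f['frame'][60:245,170:365,::-1],None,fx=3,fy=3,interpolation=cv2.INTER_CUBIC))"
```

```text
now 2.475 [ 0.5727 -0.2182  0.2015] yaw 148.34 zaxis [ 2.e-04 -4.e-04 -1.e+00] j [ 0.7   0.5  -0.58  1.73  0.32  1.01  1.02] F [-0.3  0.7  0.4] [ 0.02  0.01 -0.  ] w 0.05107798410144387
shift [-0.0023 -0.0013  0.454 ] turn [-0.0001  0.0001  0.0008]
```

View pics/s1.png

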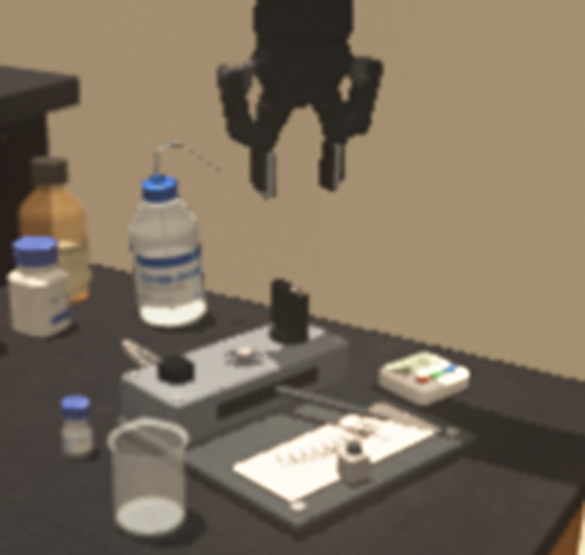

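The jaws (about (300,170) in the crop) stand centred over the knob (290,310). Descending, then closing gently.

>>> apply_moves --rows '[[[0, 0, 0.1], [0, 0, 0]], [[0, 0, 0.2], [0, 0, 0]], [[0, 0, 0.28], [0, 0, 0]], [[0, 0, 0.35], [0, 0, 0]], [[0, 0, 0.4], [0, 0, 0]], [[0, 0, 0.44], [0, 0, 0]], [[0, 0, 0.44], [0, 0, 0]]]'

```text
clock: 3.4
tcp_pos: [0.5725, -0.2177, 0.0907]
orientation: [-0.854, -3.022, -0.0]
contact_force: [0.4, 0.1, 0.7]
grip_width: 0.0511
gripper_force: 0.0
```

>>> apply_moves --rows '[[[0, 0, 0], [0, 0, 0]], [[0, 0, 0], [0, 0, 0]], [[0, 0, 0], [0, 0, 0]], [[0, 0, 0], [0, 0, 0]], [[0, 0, 0], [0, 0, 0]], [[0, 0, 0], [0, 0, 0]]]' --jaw -1 --newtons 30

```text
clock: 4.15
tcp_pos: [0.5739, -0.2168, 0.0922]
orientation: [0.853, 3.022, 0.002]
contact_force: [2.0, 5.1, 5.8]
grip_width: 0.0138
gripper_force: 35.0
```

```bash
python3 -c "
from go import *
go([.573,-.2188,.091],100)"
```

```text
now 4.15 [ 0.5739 -0.2168  0.0922] yaw 148.48 zaxis [ 2.3e-03  7.0e-04 -1.0e+00] j [ 0.65  0.63 -0.53  1.81  0.41  0.82  0.94] F [2.  5.1 5.8] [ 0.94 -0.25 -0.04] w 0.013757775560534627
shift [-0.001  -0.0087  0.0049] turn [7.000e-04 2.000e-04 2.694e-01]
```

Gripped at 13.8 mm, which fits the 14 mm bar. The side force shows a ~2 mm offset; I'll centre for it, then turn 40° clockwise.

>>> apply_moves --rows '[[[0, 0.007, -0.006], [0, 0, 0]], [[0, 0.007, -0.006], [0, 0, 0.03]], [[0, 0.007, -0.006], [0, 0, 0.065]], [[0, 0.007, -0.006], [0, 0, 0.1]], [[0, 0.007, -0.006], [0, 0, 0.135]], [[0, 0.007, -0.006], [0, 0, 0.17]], [[0, 0.007, -0.006], [0, 0, 0.2]], [[0, 0.007, -0.006], [0, 0, 0.222]], [[0, 0.007, -0.006], [0, 0, 0.222]], [[0, 0.007, -0.006], [0, 0, 0.222]]]'

```text
clock: 5.4
tcp_pos: [0.5756, -0.2153, 0.0923]
orientation: [1.833, 2.549, 0.005]
contact_force: [9.2, 3.4, -9.7]
grip_width: 0.0134
gripper_force: 32.8
```

Run:
```python
from go import *
go([.573,-.2188,.091],97)
f=grab_frame('top');np.save("top1.npy",f,allow_pickle=True)
cv2.imwrite("pics/c1.png",cv2.resize(f["frame"][125:255,215:345,::-1],None,fx=4.6,fy=4.6,interpolation=cv2.INTER_CUBIC))
```

```text
now 5.4 [ 0.5756 -0.2153  0.0923] yaw 108.54 zaxis [ 0.0035  0.0012 -1.    ] j [ 0.52  0.6  -0.36  1.81  0.28  0.78  0.34] F [ 9.2  3.4 -9.7] [ 0.63 -1.81 -0.06] w 0.01340139944759107
shift [-0.0101 -0.0142  0.0052] turn [ 0.0012 -0.0001  0.0641]
```

View pics/c1.png

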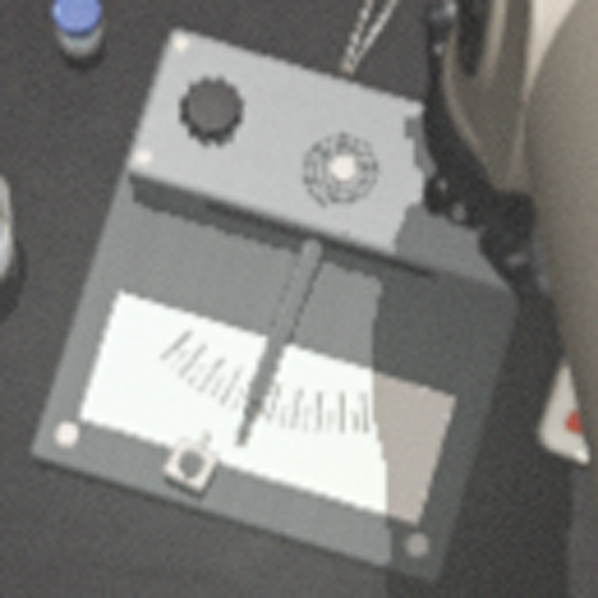

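Beam swung to the rider's right: tip about crop (243,440), tooth (207,437), rider undisturbed. Working out the remainder.

```bash
cat > ang.py <<'E'
from h import *
import sys
def measure(f,tag):
    # beam centre line: darkest strip per row in scale region (top view), sub-pixel by weighting
    g=cv2.cvtColor(f["frame"],cv2.COLOR_RGB2GRAY).astype(float)
    return g
P=lambda f,x,y,z: onz(f,215+x/4.6,125+y/4.6,z)[:2]
f=np.load("top0.npy",allow_pickle=True).item()
L0=[P(f,340,250,.033),P(f,336,467,.033)]; L1=[P(f,313,248,.033),P(f,243,440,.033)]
a=lambda p,q:np.degrees(np.arctan2(*(q-p)[::-1]))%360
u=[(l[1]-l[0])/np.linalg.norm(l[1]-l[0]) for l in(L0,L1)]
t=np.linalg.solve(np.array([u[0],-u[1]]).T,L1[0]-L0[0]); X=L0[0]+t[0]*u[0]
print("line crossing (pivot)",X,"angles",a(*L0),a(*L1),"r",[np.linalg.norm(l[1]-X) for l in(L0,L1)])
for pv in(P(f,343,167,.054),X):
  for z in(.028,.033): 
    T=P(f,207,437,z); print(pv.round(4),z,"tip0,tip1,tooth",a(pv,L0[1]),a(pv,L1[1]),a(pv,T),np.linalg.norm(T-pv))
  print("rider ctr",a(pv,P(f,191,463,.03)))
E
python3 ang.py
```

```text
line crossing (pivot) [ 0.58807455 -0.16295955] angles 179.7065299486616 161.1271314473529 r [np.float64(0.1379759121399589), np.float64(0.1339188245476718)]
[ 0.5851 -0.1618] 0.028 tip0,tip1,tooth 180.18235650865202 161.16999912108295 154.44610976064118 0.13565905121553465
[ 0.5851 -0.1618] 0.033 tip0,tip1,tooth 180.18235650865202 161.16999912108295 154.46963034351802 0.13601763651328913
rider ctr 154.0150933790843
[ 0.5881 -0.163 ] 0.028 tip0,tip1,tooth 179.7065299486616 161.1271314473529 154.56091577429987 0.13887539218155345
[ 0.5881 -0.163 ] 0.033 tip0,tip1,tooth 179.7065299486616 161.1271314473529 154.58359729791655 0.1392340880909461
rider ctr 154.12841525823262
```

>>> apply_moves --rows '[[[0, 0.01, 0.003], [0, 0, 0]], [[0, 0.01, 0.003], [0, 0, 0.03]], [[0, 0.01, 0.003], [0, 0, 0.055]], [[0, 0.01, 0.003], [0, 0, 0.066]], [[0, 0.01, 0.003], [0, 0, 0.066]], [[0, 0.01, 0.003], [0, 0, 0.066]]]'

```text
clock: 6.2
tcp_pos: [0.5764, -0.2151, 0.0922]
orientation: [2.088, 2.347, 0.001]
contact_force: [2.1, 4.8, 1.5]
grip_width: 0.0132
gripper_force: 34.3
```

Run:
```python
from go import *
go([.573,-.2188,.091],97)
f=grab_frame('top');np.save("top2.npy",f,allow_pickle=True)
a=sum(grab_frame('top')["frame"].astype(float) for _ in range(4))/4
cv2.imwrite("pics/c2.png",cv2.resize(a[165:240,240:310,::-1].astype(np.uint8),None,fx=8,fy=8,interpolation=cv2.INTER_CUBIC))
```

```text
now 6.2 [ 0.5764 -0.2151  0.0922] yaw 96.67 zaxis [ 6.e-04  4.e-04 -1.e+00] j [ 0.49  0.59 -0.31  1.81  0.24  0.77  0.17] F [2.1 4.8 1.5] [ 0.89 -0.54  0.  ] w 0.013202230254098226
shift [-0.013  -0.0153  0.0049] turn [ 0.0002 -0.0001 -0.0018]
```

View pics/c2.png

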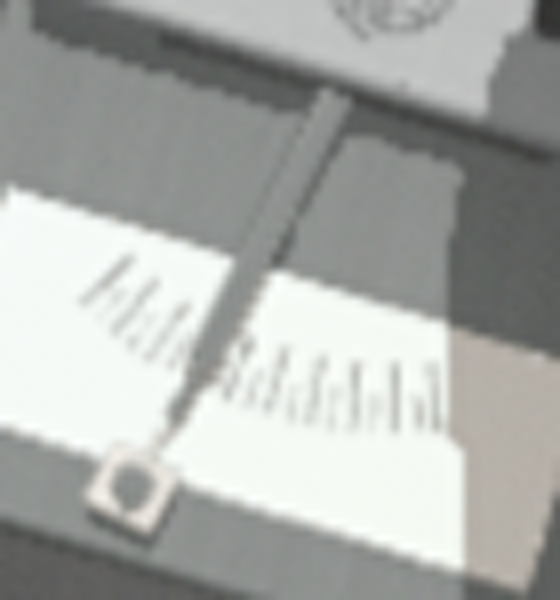

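The beam tip is now near the tooth: beam end about crop (175,425), tooth (158,440), slightly short. Doing sub-pixel profile rows and computing the angle.

```bash
cat > sub.py <<'E'
from h import *
def beam(f,g,rows,c0):
    pts=[]
    for v in rows:
        x0=c0(v); lo=int(round(x0))-5; w=np.clip(225-g[v,lo:lo+11],0,None)
        w[abs(np.arange(lo,lo+11)-x0)>3.6]=0
        pts.append((w@np.arange(lo,lo+11)/w.sum(),v))
    return np.array(pts)
if __name__=="__main__":
    fs=[grab_frame('top') for _ in range(4)]; f=fs[0]
    g=cv2.cvtColor((sum(k["frame"].astype(float) for k in fs)/4).astype(np.uint8),cv2.COLOR_RGB2GRAY).astype(float)
    print(g[208:230,252:272].astype(int))
    fs=[grab_frame('side') for _ in range(4)]
    a=sum(k["frame"].astype(float) for k in fs)/4
    cv2.imwrite("pics/s2.png",cv2.resize(a[175:230,245:320,::-1].astype(np.uint8),None,fx=10,fy=10,interpolation=cv2.INTER_CUBIC))
E
python3 sub.py
```

```text
[[248 248 248 241 225 242 238 220 238 240 215 210 164 145 145 149 182 224
  186 203]
 [248 248 248 247 243 240 216 226 243 230 219 203 145 142 144 155 202 235
  199 236]
 [248 248 248 248 248 245 236 243 239 216 232 190 153 147 144 158 201 227
  227 248]
 [248 248 248 248 248 247 248 248 246 239 238 168 145 139 157 192 225 211
  242 242]
 [248 248 248 248 248 248 248 249 249 250 238 166 145 142 162 200 219 205
  242 231]
 [248 248 248 248 248 248 248 249 249 242 208 150 144 182 218 227 200 223
  239 221]
 [248 248 248 248 248 248 248 249 244 218 173 149 183 236 245 236 201 240
  238 214]
 [248 248 248 248 248 248 249 248 237 182 147 150 207 248 250 245 236 244
  231 225]
 [248 248 248 248 248 248 248 244 220 163 146 185 239 250 249 248 248 247
  243 243]
 [248 248 248 248 248 248 249 247 230 169 158 207 248 249 248 248 248 248
  248 248]
 [248 248 248 248 248 249 246 238 226 181 199 238 249 249 248 248 248 248
  248 249]
 [248 248 247 247 248 249 243 222 204 204 238 249 249 249 247 248 248 248
  249 248]
 [249 243 230 230 238 244 233 216 201 236 249 249 249 248 248 248 248 247
  248 248]
 [241 229 234 234 231 226 218 212 235 249 249 248 248 248 248 248 248 248
  248 248]
 [203 222 234 218 211 217 217 209 233 247 248 248 248 248 248 248 248 249
  248 248]
 [188 226 201 175 170 183 204 225 225 225 233 248 249 249 249 249 248 248
  248 248]
 [214 226 176 149 145 151 173 212 229 225 222 247 249 250 249 248 248 248
  248 248]
 [228 211 158 142 145 141 153 194 228 213 179 210 233 248 248 249 250 249
  249 248]
 [235 217 151 141 143 141 163 209 221 174 145 158 181 195 210 234 248 248
  249 249]
 [231 227 185 142 138 146 183 222 204 137 141 144 145 146 159 184 199 206
  229 247]
 [181 203 207 158 149 176 218 221 165 121 144 145 143 143 143 148 148 156
  178 198]
 [114 142 168 174 206 221 228 203 133 136 145 144 144 144 143 144 145 144
  145 149]]
```

View pics/s2.png

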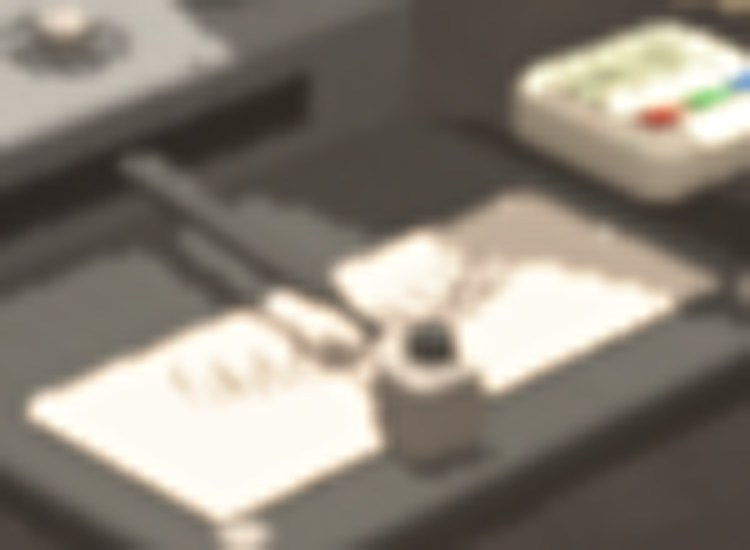

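Side view: the beam's end meets the tooth beside the rider at crop (380,350); not touching visibly. Computing the angular remainder.

Run:
```python
from h import *
f=np.load("top2.npy",allow_pickle=True).item(); f0=np.load("top0.npy",allow_pickle=True).item()
a=lambda p,q:np.degrees(np.arctan2(*(q-p)[1::-1]))%360
for pv in([.5851,-.1618,0],[.588,-.163,0],[.5865,-.162,0]):
    pv=np.array(pv)
    print([round(a(pv,onz(f,u,v,z)),2) for u,v,z in[(265.9,208,.033),(263.6,213,.033),(262.2,215,.033),(261.45,217,.033),(259.9,220,.033),(259.2,221,.033),(256,225.3,.05),(256,225.3,.04)]], "r",np.linalg.norm((onz(f,261.4,217.5,.033)-pv)[:2]),np.linalg.norm((onz(f,259.2,221,.033)-pv)[:2]))
```

```text
[np.float64(154.32), np.float64(154.54), np.float64(154.2), np.float64(154.43), np.float64(154.41), np.float64(154.26), np.float64(153.64), np.float64(153.58)] r 0.13003734961264615 0.13868127802094932
[np.float64(154.41), np.float64(154.62), np.float64(154.28), np.float64(154.5), np.float64(154.48), np.float64(154.33), np.float64(153.72), np.float64(153.67)] r 0.13317183637134491 0.14181478047416707
[np.float64(154.54), np.float64(154.74), np.float64(154.4), np.float64(154.62), np.float64(154.59), np.float64(154.43), np.float64(153.81), np.float64(153.75)] r 0.13138846683838012 0.14002987220466676
```

Run:
```python
from h import *
f=np.load("top0.npy",allow_pickle=True).item()
g=cv2.cvtColor(f["frame"],cv2.COLOR_RGB2GRAY); print(g[214:236,248:270].astype(int))
c=lambda i:cv2.resize(i[206:236,245:280,::-1].astype(np.uint8),None,fx=14,fy=14,interpolation=cv2.INTER_CUBIC)
a=sum(grab_frame('top')["frame"].astype(float) for _ in range(4))/4
cv2.imwrite("pics/t.png",np.vstack([c(f["frame"])[90:],c(a)])[:600] if 0 else np.hstack([c(f["frame"])[:,:395],c(a)[:,:395]]))
```

```text
[[246 247 247 247 247 246 248 248 247 247 247 247 247 248 247 247 247 241
  242 234 199 240]
 [247 247 247 246 247 247 247 247 247 248 247 247 246 246 247 248 247 248
  247 244 236 243]
 [247 246 247 247 247 247 247 247 247 247 248 248 247 247 247 248 247 247
  248 247 247 246]
 [247 247 247 247 247 247 247 247 247 246 247 246 247 248 248 247 247 248
  247 248 247 247]
 [249 247 247 248 247 248 247 248 247 248 245 235 239 246 247 247 247 247
  247 247 247 248]
 [247 248 249 248 248 247 245 246 247 248 242 223 219 247 247 248 247 246
  247 247 247 246]
 [229 247 247 247 249 243 228 230 238 243 232 215 207 246 248 247 247 248
  247 248 247 248]
 [179 196 201 226 241 228 234 234 230 225 217 211 233 248 249 247 248 246
  247 248 246 247]
 [147 148 151 176 203 220 232 217 209 216 217 208 231 246 246 247 247 247
  247 247 248 248]
 [144 147 143 152 187 226 201 175 168 180 202 222 225 225 231 246 248 247
  247 247 248 247]
 [144 145 144 164 214 225 175 148 145 149 170 212 231 224 220 246 248 249
  248 248 248 247]
 [146 146 151 184 226 207 155 145 142 143 152 193 227 214 179 209 232 246
  2
[... 246 characters left out ...]
6 220 165 117 144 145 146 143
  144 144 152 156]
 [145 145 134 106 112 142 167 174 205 220 227 202 134 137 148 148 145 143
  142 143 144 144]
 [145 144 141 127 102 105 112 137 172 201 211 160 119 142 144 145 143 143
  146 143 145 146]
 [134 145 143 141 135 126 105 101 111 141 155 123 138 144 145 142 142 143
  145 146 147 142]
 [104 120 128 134 140 141 136 128 106 105 105 117 145 146 143 145 143 143
  144 142 143 143]
 [ 84  92  98 104 122 129 133 141 136 126 115 141 149 144 143 143 144 146
  145 146 145 144]
 [ 92  90  80  83  89  99 105 118 127 133 134 145 149 146 143 144 145 145
  145 144 142 145]
 [ 95  96  92  91  92  90  87  91  96 103 115 126 134 139 143 145 145 143
  147 145 142 144]]
```

View pics/t.png

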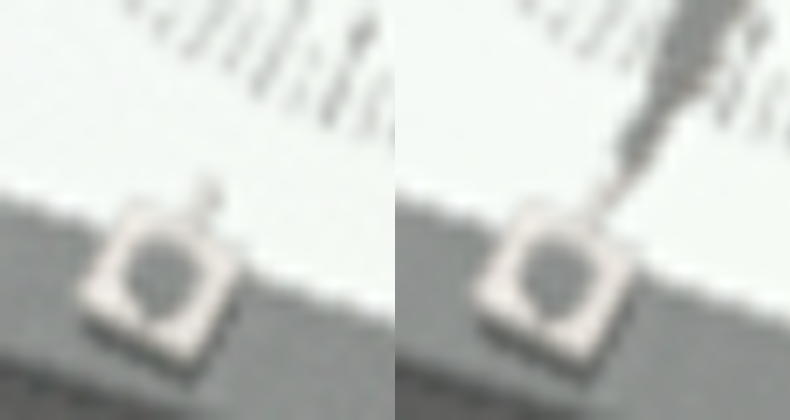

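The tip stands about 1 mm short of the tooth (beam axis projects to col ≈260.0 against tooth 259.4 at row 219). One degree more of knob, then let go.

>>> apply_moves --rows '[[[0, 0, 0], [0, 0, 0.003]], [[0, 0, 0], [0, 0, 0.0055]], [[0, 0, 0], [0, 0, 0.0055]], [[0, 0, 0], [0, 0, 0.0055]]]'

```text
clock: 7.55
tcp_pos: [0.5765, -0.2151, 0.0922]
orientation: [2.108, 2.329, 0.001]
contact_force: [3.0, 4.0, 1.1]
grip_width: 0.0135
gripper_force: 34.3
```

Run:
```python
from go import *
go([.5764,-.2151,.0922],96.7)
a=sum(grab_frame('top')["frame"].astype(float) for _ in range(4))/4
g=cv2.cvtColor(a.astype(np.uint8),cv2.COLOR_RGB2GRAY); print(g[206:222,256:270].astype(int))
```

```text
now 7.55 [ 0.5765 -0.2151  0.0922] yaw 95.7 zaxis [ 7.e-04  5.e-04 -1.e+00] j [ 0.48  0.59 -0.3   1.81  0.24  0.77  0.15] F [3.  4.  1.1] [ 0.84 -0.58  0.01] w 0.013508120606687313
shift [-0.     -0.0003  0.0001] turn [ 0.0002 -0.0001 -0.0056]
[[242 237 243 241 220 227 243 228 188 150 143 144 152 171]
 [216 232 243 226 216 238 227 198 160 144 142 144 159 192]
 [225 241 238 220 238 240 208 177 148 142 143 153 194 225]
 [242 240 215 226 243 230 218 193 141 142 137 147 208 235]
 [248 245 236 242 240 216 231 177 138 130 140 184 234 229]
 [248 248 248 248 246 239 236 169 148 145 159 206 237 213]
 [248 248 248 249 249 242 207 152 147 170 187 233 222 205]
 [248 248 248 249 245 219 172 148 172 215 223 237 202 223]
 [248 248 249 249 238 185 150 157 204 243 244 236 201 240]
 [248 248 249 245 217 160 153 195 239 250 249 245 236 244]
 [248 249 249 239 188 145 159 209 248 249 249 248 248 247]
 [248 248 249 242 201 157 198 238 249 249 248 248 248 248]
 [248 249 246 235 216 197 237 249 249 248 248 248 248 248]
 [248 248 243 221 203 210 248 249 248 248 248 248 248 248]
 [238 243 234 215 202 237 249 248 248 248 248 248 248 248]
 [231 226 219 213 234 248 249 248 248 248 248 248 248 248]]
```

>>> apply_moves --rows '[[[0, 0, 0], [0, 0, 0.0022]], [[0, 0, 0], [0, 0, 0.0022]], [[0, 0, 0], [0, 0, 0.0022]]]'

```text
clock: 8.12
tcp_pos: [0.5765, -0.2151, 0.0922]
orientation: [2.116, 2.322, 0.001]
contact_force: [3.0, 4.0, 0.5]
grip_width: 0.0138
gripper_force: 34.3
```

>>> apply_moves --rows '[[[0, 0, 0], [0, 0, 0]], [[0, 0, 0], [0, 0, 0]], [[0, 0, 0], [0, 0, 0]], [[0, 0, 0], [0, 0, 0]]]' --jaw 0.2

```text
clock: 8.62
tcp_pos: [0.5758, -0.2159, 0.0919]
orientation: [-2.118, -2.32, 0.001]
contact_force: [-0.1, -0.0, 0.8]
grip_width: 0.0514
gripper_force: 0.0
```

>>> apply_moves --rows '[[[0, 0, -0.1], [0, 0, 0]], [[0, 0, -0.25], [0, 0, 0]], [[0, 0, -0.45], [0, 0, 0]], [[0, 0, -0.6], [0, 0, 0]], [[0.3, 0.5, -0.6], [0, 0, 0]], [[0.3, 0.5, -0.6], [0, 0, 0]]]'

```text
clock: 9.38
tcp_pos: [0.678, -0.1423, 0.2433]
orientation: [2.12, 2.316, 0.0]
contact_force: [-0.3, -0.8, 0.1]
grip_width: 0.0513
gripper_force: 0.0
```

Run:
```python
from h import *
a=sum(grab_frame('top')["frame"].astype(float) for _ in range(4))/4
g=cv2.cvtColor(a.astype(np.uint8),cv2.COLOR_RGB2GRAY); print(g[206:222,256:270].astype(int))
b=sum(grab_frame('side')["frame"].astype(float) for _ in range(4))/4
r=lambda i,s:cv2.resize(i[:,:,::-1].astype(np.uint8),None,fx=s,fy=s,interpolation=cv2.INTER_CUBIC)
A=r(a[206:236,245:275],13); B=r(b[190:220,265:295],13)
cv2.imwrite("pics/fin.png",np.hstack([A,B]))
```

```text
[[243 237 243 241 221 227 244 224 169 143 127 117 139 173]
 [216 232 244 227 216 238 227 183 147 137 129 130 158 174]
 [225 241 238 220 239 240 204 159 140 138 136 143 175 169]
 [243 240 214 227 244 231 211 161 130 141 138 149 190 181]
 [249 245 237 243 240 217 228 163 138 140 147 168 192 175]
 [248 249 248 249 246 234 218 157 150 163 172 202 189 155]
 [248 248 249 249 250 239 189 151 160 174 176 206 174 145]
 [249 249 249 250 247 221 161 154 192 215 215 204 153 164]
 [249 248 248 249 240 189 148 186 238 245 239 206 154 184]
 [248 249 249 245 221 160 154 208 249 251 245 213 187 188]
 [249 249 249 240 194 150 186 239 250 250 244 214 196 193]
 [248 249 249 242 204 164 206 248 249 249 244 215 198 193]
 [249 249 246 235 218 202 238 249 249 249 244 218 207 195]
 [248 249 243 222 216 238 248 249 248 249 246 228 212 195]
 [239 244 233 216 208 247 250 249 248 249 246 231 212 195]
 [232 227 218 212 235 249 249 249 249 249 247 230 213 195]]
```

View pics/fin.png

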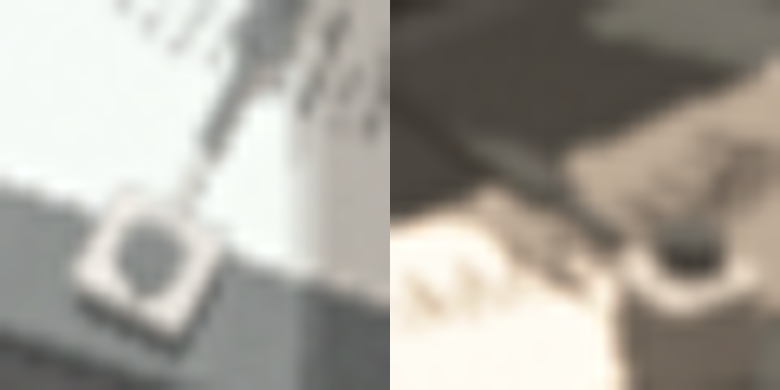

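The final view shows the needle end at crop (208,150) running on in line with the tooth at (192,180). The rider is untouched, the beam held after release, and the arm is clear.

```bash
python3 -c "
from bench import job
print(job.hand_in())"
```

```text
the job is handed in; nothing more can be done
None
```

I turned the tension knob about 53° clockwise and let go. By the last top view the beam tip stands opposite the rider's tooth to within about 1 mm, with the rider and zero knob never touched; the job is handed in, with no verdict shown.

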